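# Turn the graduated stage to its datum line and clamp it

## Robot

A 6-joint arm with a two-finger parallel gripper is mounted at the origin on a cart in front of the work surface, level with it; the furniture and walls round the work are solid. World frame = base frame: x ahead of the robot, y to its left, z up, the work surface at z = 0. Lengths are in m, angles in rad, forces in N, time in s.
With the tool pointing down it reaches from about 0.425 to 0.95 m from the base axis. Payload 14.7 kg.
Tool frame: the origin (TCP) lies midway between the tips of the shut fingers; the grasp point (between the pads) lies 19 mm behind it; z points along the fingers, y is the line along which they close (so a half turn about z gives the same grasp; the last joint's range is limited). The gripper opens to 85 mm and grips with 20 to 120 N. Pads are 22 mm wide; open, the fingers measure 114 mm over their backs; the gripper's body (76 mm by 85 mm) begins 54 mm behind the grasp point. The pads swing forward as they close: fully open they stand 13 mm farther back than shut.
Start: joints at [-1.218, 0.48, 1.596, -0, 1.065, -0.047], TCP at [0.253, -0.599, 0.231] pointing down, gripper open.
Joint ranges: [-2.75, 2.75], [-0.82, 2.05], [0.23, 2.67], [-1.56, 4.7], [0.09, 2.69], [-2.92, 2.92]. Speed limits (rad/s): [1.89, 1.89, 2.39, 3.01, 3.01, 3.01].

## Interface

Orientations are given as a rotation vector (axis times angle).
In Python, from bench import ctrl gives the robot as it stands.
- The arm moves only by the tool step_arm, never from a script. Its argument "series" is a list of rows, each an object with "offset": the shift along the tool's x, y, z in cm, a list of three; "rotation": the turn, a rotation vector about the tool's x, y, z in degrees, a list of three. A call has exactly 10 rows; each row shifts and turns the commanded pose from where the row before left it, along the tool's axes as they then stand; what a row does not reach is not made up. A row lasts 1/8 s, in which the tool goes at most 62.5 mm and 10.7 degrees, less where a joint would pass 70% of its speed; a pose out of reach is approached as far as the arm can. A call with a gripper value outside its range is refused whole. "claw" is the closure, from 0 (fully open) to 1 (shut), set as the call begins (left out, the last holds). The fingers move at their own pace and stop on an object; "squeeze" is the grip in N (left out, the last holds). Time passes only in rows, so rows that do not move let the fingers close, or fill a call up. It gives the time, the measured TCP pose, the force, the opening and the grip force at its end, in the units of the state.
- ctrl.sense(): the state, without advancing time (a new reading comes with each control period).
- ctrl.grab_frame(name): name is "scene" or "top"; returns a dict with "image" (480x640x3 uint8, red, green, blue), "fovy" (degrees; the focal length in pixels is half the picture's height over the tangent of half this angle, whatever the lens; pixels are square), "cx", "cy" (the principal point, pixels), "k1" (the pictures are not rectified: a ray, as slopes to the right and down, at radius r is drawn at 1 + k1 r^2 times it, then the intrinsics apply), "rvec" (rotation vector, rad) and "tvec" (3), from world to camera coordinates, as OpenCV has them. Camera axes: x right, y down, z forward; pixel columns grow to the right and rows downward; lengths in m; the calibration is good to about 2 mm. A picture is of the moment at which its call begins. There is no depth.
- ctrl.hand_in(): hands the job in; it is judged then, once.
The state is a dict: "time_s": time; "q": joint angles; "dq": joint speeds; "tau": joint torques, N m; "position": TCP position; "tcp_rot": TCP orientation; "ft_force": force on the tool from outside, world axes, zero at the start; "torque": the same for the moment, N m; "opening": finger opening in m; "grip_force": force on a finger pad.
Only numpy, scipy, OpenCV 4.12 (cv2) and the standard library are available. Lean on these libraries where they do the work, as an engineer would, in place of code of your own. Each camera call takes 0.05 s, during which the arm holds its last target. There are 200 camera calls.

## Task

Set the rotary stage with the vertebra for the next photograph: swing the clamp lever out to release the dial, push the dial round by its studs until the arrow on the dial lines up with the one broad line on the graduated collar, then swing the lever fully back in so that the dial is clamped there. Push gently with the fingertips, pinch nothing, do not touch the vertebra, and leave the things standing round the stage alone.

Things in the scene. Friction and masses are not known exactly. Their poses are not given: they have to be found in the camera images.
- stage_base: the stage's grey round base, 252 mm across, bolted down. Origin on the dial's axis at the table top, z up. The clamp housing (36 x 40 mm, 40 mm high) stands on its own -y side, centred 134 mm from the axis
- rotary_dial (a joint): angle of the dial (rad) about the vertical axis of the base; grows counter-clockwise seen from above; at 0 the arrow points to the base's own -x. It turns without end, either way. Released, it turns stiffly (about 2 N at a stud) and stays where it is left; clamped, it does not move for a fingertip (over 25 N at a stud)
- dial_center (a point): point on the dial's axis on top of the cork pad in its middle (84 mm across, 3 mm high), 43 mm above the table. The dial is an aluminium plate, 184 mm across, top face 40 mm above the table. Its axes turn with the dial
- index_tip (a point): tip of the black arrow on the dial's top face, 90 mm from the axis, 40 mm above the table
- stud_0 (a point): top centre of a finger stud: upright dark steel pin, 12 mm thick, standing 34 mm above the dial's face (top at 74 mm above the table), 76 mm from the axis, straight across the dial from the arrow. Three equal studs stand at 120 degrees from one another
- stud_1 (a point): top centre of the second stud, 120 degrees counter-clockwise from stud_0
- stud_2 (a point): top centre of the third stud, 240 degrees counter-clockwise from stud_0
- scale_collar: fixed steel collar round the dial, inner diameter 189 mm, outer 234 mm, top face 34 mm above the table, with short thin black lines every 10 degrees and longer thin ones every 30. Origin on the dial's axis, 8 mm above the table; its one broad line lies on its own -x side. It is set at a different angle to the base each time
- datum_line (a point): inner end of the collar's one broad black line (4 mm wide, 18 mm long, across nearly the full width of the collar), 96.5 mm from the axis, 34 mm above the table
- clamp_lever (a joint): angle of the clamp lever (rad), about a vertical axis through lever_pivot; 0 = clamped (the lever points along the base's own -x, beside the collar), grows as the lever swings outward, away from the dial (counter-clockwise from above), 1.2 = outer stop, -0.1 = inner stop. The brake bites below about 0.5. It takes about 5 to 10 N at the ball and stays where it is left
- lever_pivot (a point): on the lever's axis, 60 mm above the table, 134 mm from the dial's axis on the base's own -y side. Hub 23 mm across, top 61 mm above the table
- lever_ball (a point): centre of the black ball, 19 mm across, at the lever's end, 64 mm from the pivot, 60 mm above the table; the lever is a steel bar 10 mm thick, 53 to 60 mm above the table, and nothing stands under it but the base's flange and the edge of the collar
- vertebra: small brown fossil bone, 50 x 53 x 27 mm, loose on the cork pad, origin under its middle (43 mm above the table)
- putty_tin: round tin with a lid, 62 mm across, 26 mm high, left of the stage, loose; origin under its middle
- loupe: folding loupe, 34 x 67 x 14 mm, loose on the near side of the stage; origin under its middle
- rib_piece: long thin fossil piece, 22 x 103 x 16 mm, loose on the table beyond the stage; origin under its middle
Mind the look-alikes: they are no part of the job. Leave any blue or orange look-alike of the vertebra alone.

How it is judged:
By the outcome, as a careful person would: the job done as asked, in the order asked, and still so for the second after the job is handed in, with the robot touching nothing.
It also fails if it takes over 67 s, if anything falls off the work surface, if the arm or the gripper's body presses on something with over 40 N, if the wrist force passes 120 N, or if a joint passes its speed limit or range.

## Working session

There is one attempt and no reset: what is moved stays moved. The work goes in short steps, Python scripts to look and compute and a tool call to move; the robot and the scene stay as the last step left them, time stands still between calls to the robot, and variables do not carry over. Pictures are saved under pics/ and viewed, at most 10 in all, crops included, and the job is handed in when it is done.

Besides the shell and the picture viewer there is one more tool, called after "Emit:" in YAML: its name, and indented under it one key for each argument. step_arm: Moves the arm, as the interface text tells. Its arguments: {"type":"object","properties":{"series":{"type":"array"},"claw":{"type":"number"},"squeeze":{"type":"number"}},"required":["series"]}

```bash
mkdir -p pics; cat > h.py <<'E'
import numpy as np,cv2
from bench import ctrl
def grab(n):
    f=ctrl.grab_frame(n); f['h']=f['image'].shape[0]; f['f']=f['h']/2/np.tan(np.radians(f['fovy'])/2); f['R']=cv2.Rodrigues(np.array(f['rvec'],float))[0]; f['t']=np.array(f['tvec'],float); return f
def K(f): return np.array([[f['f'],0,f['cx']],[0,f['f'],f['cy']],[0,0,1]])
def D(f): return np.array([f['k1'],0,0,0],float)
def onplane(f,px,z):
    p=cv2.undistortPoints(np.array(px,float).reshape(-1,1,2),K(f),D(f)).reshape(-1,2)
    d=np.c_[p,np.ones(len(p))]@f['R']; c=-f['R'].T@f['t']
    return c+d*((z-c[2])/d[:,2])[:,None]
def proj(f,P): return cv2.projectPoints(np.array(P,float).reshape(-1,1,3),np.array(f['rvec'],float),f['t'],K(f),D(f))[0].reshape(-1,2)
def save(f,n): cv2.imwrite('pics/'+n,f['image'][:,:,::-1])
E
python3 - <<'E'
from h import *
for n in('scene','top'):
    f=grab(n); save(f,n+'0.png'); print(n,f['fovy'],f['k1'],-f['R'].T@f['t'],f['R'][2])
s=ctrl.sense();print(s)
E
```

```text
scene 56.54725926475492 -0.006928654937050184 [0.32405127 0.40679581 0.71950105] [ 0.27337687 -0.5974629  -0.75385886]
top 50.59822242887325 0.024312915968495472 [ 0.45315957 -0.09888668  1.23234805] [ 0.09124762  0.01236365 -0.99575148]
{'time_s': 0.1, 'q': array([-1.21754426e+00,  4.80795044e-01,  1.59679724e+00, -2.16042521e-06,
        1.06511029e+00, -4.66591542e-02]), 'dq': array([-8.08625639e-04, -2.57654544e-03, -2.51025246e-03, -2.28709223e-03,
        4.39076652e-05, -1.11774603e-04]), 'tau': array([ 7.59318682e-04, -9.52256370e+01, -4.31040215e+01, -1.36593590e-04,
        5.15763080e-03, -9.92485752e-06]), 'position': array([ 0.25292481, -0.59837415,  0.23072483]), 'tcp_rot': array([-3.07792256e+00, -6.23785234e-01,  2.69060089e-04]), 'ft_force': array([-0.449299  ,  0.11963087,  0.26786654]), 'torque': array([-0.02583686, -0.02508879, -0.03387817]), 'grip_force': 0.0, 'opening': 0.08583053876566228}
```

View pics/scene0.png

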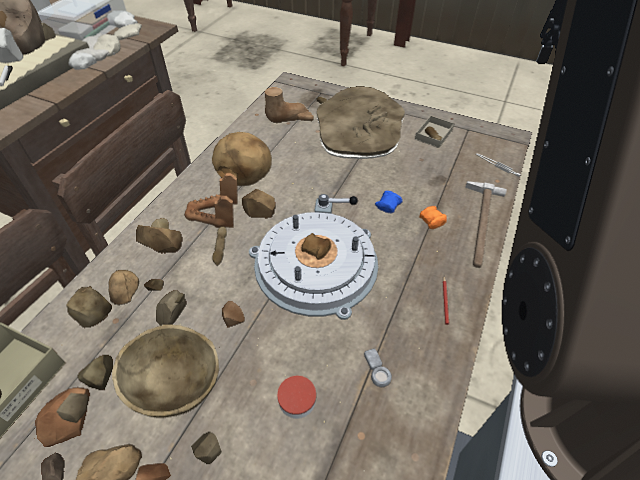

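View pics/top0.png

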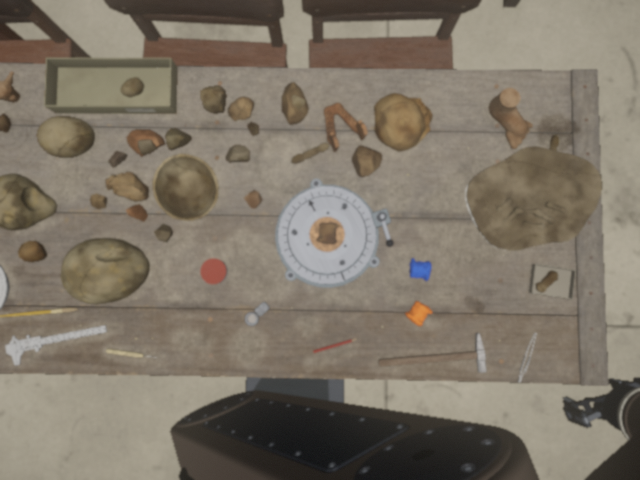

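The scene view shows the stage at about (316,255): arrow near (277,253), lever pivot (323,203), ball (353,200). In the top view the stage is at (327,235), pivot (382,216) and ball (390,243). The blue (388,201) and orange (432,217) look-alikes stand apart, so the real vertebra is the brown one on the cork pad. I'll enlarge both views to confirm the arrow and the broad line.

```bash
python3 - <<'E'
import cv2,numpy as np
a=cv2.imread('pics/scene0.png')[180:325,240:390];b=cv2.imread('pics/top0.png')[170:300,265:405]
r=lambda i:cv2.resize(i,(400,390),interpolation=cv2.INTER_CUBIC)
cv2.imwrite('pics/crop0.png',np.hstack([r(a),r(b)]))
E
```

```text
(no output)
```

View pics/crop0.png

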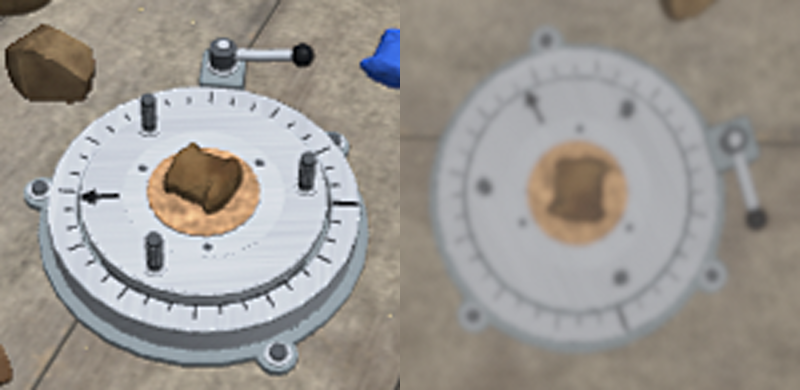

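Arrow tip: scene (271,253), top (310,201). The one broad line is long and thick: scene (365,255), top (342,272). Both views agree. The stud opposite the arrow is at top (342,262). Next I measure.

```bash
cat >> h.py <<'E'
def tri(fs,pts):
    A=[];b=[]
    for f,p in zip(fs,pts):
        u=cv2.undistortPoints(np.array(p,float).reshape(1,1,2),K(f),D(f)).ravel()
        for i in(0,1): A.append(f['R'][i]-u[i]*f['R'][2]); b.append(u[i]*f['t'][2]-f['t'][i])
    return np.linalg.lstsq(np.array(A),np.array(b),rcond=None)[0]
E
python3 - <<'E'
from h import *
S=grab('scene');T=grab('top')
P={'studA':((295.5,216),(344.8,205.3)),'studB':((297.7,267.5),(294.4,232)),'studC':((355,238.3),(342,262.3)),'arrow':((270.75,253.2),(310.2,200.7)),'datum':((364.9,255.5),(342,272.3)),'ball':((353.2,200.1),(389.6,242.7)),'pivot':((323,197.5),(382.3,216))}
H=dict(studA=.074,studB=.074,studC=.074,arrow=.04,datum=.034,ball=.06,pivot=.061)
for k,(a,b) in P.items():
    print(k,tri([S,T],[a,b]).round(4),onplane(S,[a],H[k])[0,:2].round(4),onplane(T,[b],H[k])[0,:2].round(4))
# cork pad ellipse
for n,f in(('S',S),('T',T)):
    hsv=cv2.cvtColor(f['image'],cv2.COLOR_RGB2HSV); m=cv2.inRange(hsv,(5,70,110),(20,200,255))
    c=proj(f,[[.48,-.05,.04]])[0]; 
    ys,xs=np.nonzero(m); k=np.hypot(xs-c[0],ys-c[1])<45; h=cv2.convexHull(np.c_[xs[k],ys[k]].astype(np.float32)); W=onplane(f,h.reshape(-1,2),.043)
    print(n,c,cv2.minEnclosingCircle(W[:,:2].astype(np.float32)))
for n,z in(('rib',.01),):print(onplane(T,[[310,153],[293,161],[328,147],[331,150],[352,145],[367,161],[419,270],[258,314],[213,271],[366,162]],.02).round(3))
E
```

```text
studA [ 0.6246 -0.1451  0.0743] [ 0.6251 -0.1452] [ 0.6244 -0.1452]
studB [ 0.5617 -0.0301  0.0744] [ 0.5628 -0.0301] [ 0.5609 -0.0305]
studC [ 0.4938 -0.1402  0.0742] [ 0.4943 -0.1403] [ 0.4933 -0.1404]
arrow [ 0.6399 -0.0641  0.0377] [ 0.6393 -0.0625] [ 0.6392 -0.0644]
datum [ 0.4711 -0.1423  0.0314] [ 0.4704 -0.1402] [ 0.4712 -0.1421]
ball [ 0.5409 -0.25    0.0614] [ 0.5415 -0.2514] [ 0.5408 -0.2502]
pivot [ 0.6033 -0.2331  0.0584] [ 0.6027 -0.2304] [ 0.6026 -0.2329]
S [342.97719195 285.963913  ] ((0.552431046962738, -0.10003270208835602), 0.039162684231996536)
T [302.82477441 267.8303072 ] ((0.5590614080429077, -0.10302755981683731), 0.03863982856273651)
[[ 0.759 -0.061  0.02 ]
 [ 0.739 -0.02   0.02 ]
 [ 0.775 -0.105  0.02 ]
 [ 0.768 -0.112  0.02 ]
 [ 0.781 -0.163  0.02 ]
 [ 0.742 -0.2    0.02 ]
 [ 0.48  -0.325  0.02 ]
 [ 0.37   0.055  0.02 ]
 [ 0.469  0.165  0.02 ]
 [ 0.739 -0.197  0.02 ]]
```

Emit:
step_arm:
  series:
    - {"offset": [4.04,-2.46,1.1],"rotation": [0,0,0]}
    - {"offset": [4.04,-2.46,1.1],"rotation": [0,0,0]}
    - {"offset": [4.04,-2.46,1.1],"rotation": [0,0,0]}
    - {"offset": [4.04,-2.46,1.1],"rotation": [0,0,0]}
    - {"offset": [4.04,-2.46,1.1],"rotation": [0,0,0]}
    - {"offset": [4.04,-2.46,1.1],"rotation": [0,0,0]}
    - {"offset": [4.04,-2.46,1.1],"rotation": [0,0,0]}
    - {"offset": [4.04,-2.46,1.1],"rotation": [0,0,0]}
    - {"offset": [4.04,-2.46,1.1],"rotation": [0,0,0]}
    - {"offset": [4.04,-2.46,1.1],"rotation": [0,0,0]}
  claw: 1

```text
time_s: 1.45
position: [0.5302, -0.2135, 0.1209]
tcp_rot: [3.079, 0.624, 0.0]
ft_force: [1.2, -0.4, -0.2]
opening: 0.0002
grip_force: 0.0
```

```bash
cat >> h.py <<'E'
def now():
    s=ctrl.sense(); R=cv2.Rodrigues(s['tcp_rot'])[0]; return s,R,np.degrees(np.arctan2(R[1,0],R[0,0]))
def to(x,y,z,yaw=None):
    s,R,w=now(); d=R.T@(np.array([x,y,z])-s['position'])*100
    print('t',s['time_s'],'pos',s['position'].round(4),'yaw',w.round(1),'q6',s['q'][5].round(2),'F',s['ft_force'].round(1),'| total off cm',d.round(2),'rotz',None if yaw is None else round(w-yaw,1),'tilt',R[:,2].round(3))
E
python3 -c "
from h import *
to(.530,-.215,.046,17)"
```

```text
t 1.45 pos [ 0.5302 -0.2135  0.1209] yaw 22.9 q6 0.74 F [ 1.2 -0.4 -0.2] | total off cm [-0.08  0.13  7.49] rotz 5.9 tilt [ 0. -0. -1.]
```

Emit:
step_arm:
  series:
    - {"offset": [0,0.1,1],"rotation": [0,0,6]}
    - {"offset": [0,0,1],"rotation": [0,0,0]}
    - {"offset": [0,0,1],"rotation": [0,0,0]}
    - {"offset": [0,0,1],"rotation": [0,0,0]}
    - {"offset": [0,0,1],"rotation": [0,0,0]}
    - {"offset": [0,0,1],"rotation": [0,0,0]}
    - {"offset": [0,0,0.8],"rotation": [0,0,0]}
    - {"offset": [0,0,0.6],"rotation": [0,0,0]}
    - {"offset": [0,0,0],"rotation": [0,0,0]}
    - {"offset": [0,0,0],"rotation": [0,0,0]}

```text
time_s: 2.7
position: [0.53, -0.2159, 0.0475]
tcp_rot: [3.107, 0.462, 0.0]
ft_force: [0.9, 1.0, 0.5]
opening: 0.0002
grip_force: 0.0
```

```bash
python3 -c "
from h import *
to(.530,-.215,.046,17)
f=grab('scene');cv2.imwrite('pics/s1.png',cv2.resize(f['image'][170:330,230:430,::-1],(750,600),interpolation=cv2.INTER_CUBIC))"
```

```text
t 2.7 pos [ 0.53   -0.2159  0.0475] yaw 16.9 q6 0.84 F [0.9 1.  0.5] | total off cm [ 0.03 -0.08  0.15] rotz -0.1 tilt [ 0. -0. -1.]
```

View pics/s1.png

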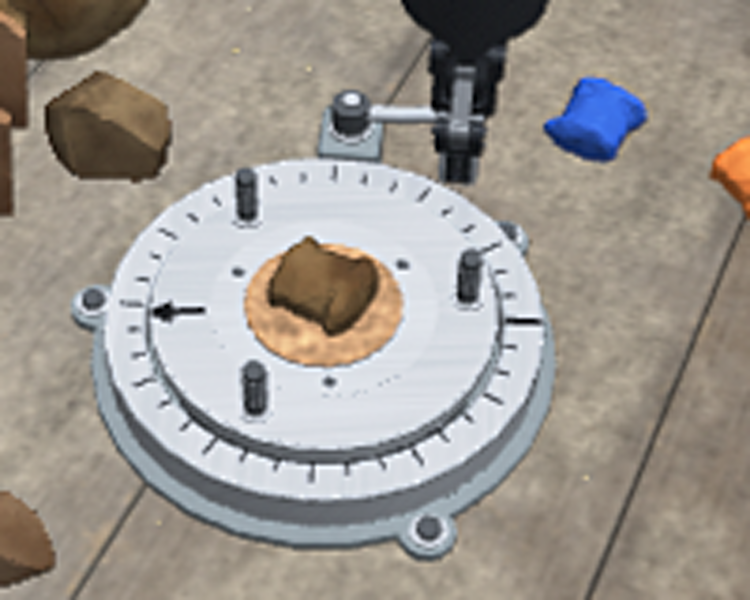

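The closed fingertips stand on the dial side of the ball (crop (460,165)), above the collar and clear of it. I push outward along the lever's arc.

Emit:
step_arm:
  series:
    - {"offset": [0,0.4,0],"rotation": [0,0,0]}
    - {"offset": [0,0.4,0],"rotation": [0,0,0]}
    - {"offset": [0,0.4,0],"rotation": [0,0,0]}
    - {"offset": [-0.22,0.68,0],"rotation": [0,0,-6]}
    - {"offset": [-0.22,0.68,0],"rotation": [0,0,-6]}
    - {"offset": [-0.22,0.68,0],"rotation": [0,0,-6]}
    - {"offset": [-0.22,0.68,0],"rotation": [0,0,-6]}
    - {"offset": [-0.22,0.68,0],"rotation": [0,0,-6]}
    - {"offset": [-0.22,0.68,0],"rotation": [0,0,-6]}
    - {"offset": [-0.22,0.68,0],"rotation": [0,0,-6]}

```text
time_s: 4.0
position: [0.5466, -0.2738, 0.0471]
tcp_rot: [-2.731, -1.548, 0.002]
ft_force: [-4.7, 3.4, 3.0]
opening: 0.0003
grip_force: 3.0
```

```bash
python3 -c "
from h import *
to(.530,-.215,.046,17)
f=grab('scene');cv2.imwrite('pics/s2.png',cv2.resize(f['image'][170:330,230:430,::-1],(750,600),interpolation=cv2.INTER_CUBIC))"
```

```text
t 4.0 pos [ 0.5466 -0.2738  0.0471] yaw 59.1 q6 0.03 F [-4.7  3.4  3. ] | total off cm [ 4.2  -4.45  0.12] rotz 42.1 tilt [-0.002  0.001 -1.   ]
```

View pics/s2.png

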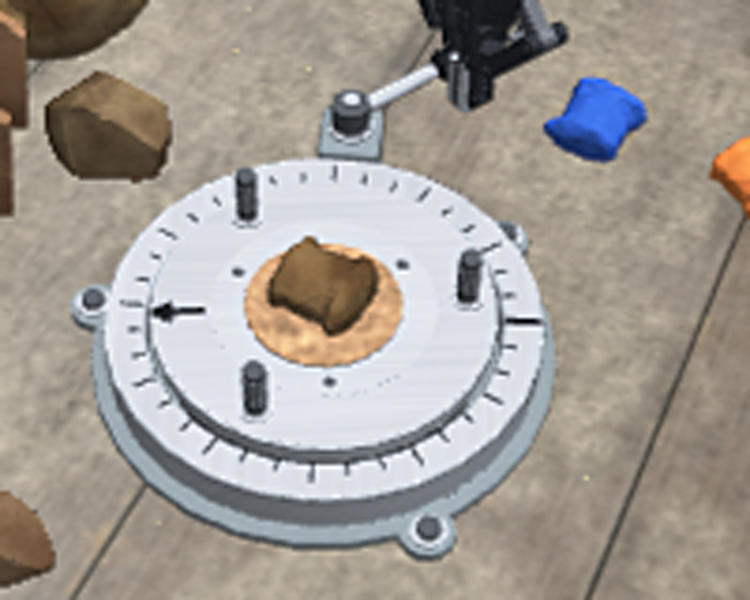

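The lever follows and now points about 40° out. I push a little more, then back off and lift.

Emit:
step_arm:
  series:
    - {"offset": [-0.22,0.68,0],"rotation": [0,0,-6]}
    - {"offset": [-0.22,0.68,0],"rotation": [0,0,-6]}
    - {"offset": [-0.22,0.68,0],"rotation": [0,0,-6]}
    - {"offset": [-0.15,0.45,0],"rotation": [0,0,-4]}
    - {"offset": [0,0,0],"rotation": [0,0,0]}
    - {"offset": [0,-1.0,0],"rotation": [0,0,0]}
    - {"offset": [0,0,-2],"rotation": [0,0,0]}
    - {"offset": [0,0,-2.5],"rotation": [0,0,0]}
    - {"offset": [0,0,-3],"rotation": [0,0,0]}
    - {"offset": [0,0,0],"rotation": [0,0,0]}

```text
time_s: 5.3
position: [0.559, -0.2905, 0.1261]
tcp_rot: [2.387, 2.035, 0.003]
ft_force: [0.4, 1.3, -0.8]
opening: -0.0001
grip_force: 0.0
```

```bash
python3 -c "
from h import *
to(.605,-.169,.12,35)
f=grab('scene')
save(f,'s3.png')
# dark ball
b=cv2.inRange(f['image'],(0,0,0),(45,45,45));n,l,st,c=cv2.connectedComponentsWithStats(b)
for i in range(1,n):
  if 8<st[i,4]<400 and 240<c[i][0]<420 and 170<c[i][1]<310: print(st[i,4],c[i].round(1),onplane(f,[c[i]],.06).round(3))
"
```

```text
t 5.3 pos [ 0.559  -0.2905  0.1261] yaw 80.9 q6 -0.37 F [ 0.4  1.3 -0.8] | total off cm [12.72  2.61  0.6 ] rotz 45.9 tilt [ 0.005 -0.003 -1.   ]
32 [340.6 181. ] [[ 0.59  -0.296  0.06 ]]
18 [320.9 202.4] [[ 0.601 -0.216  0.06 ]]
11 [244.9 209.6] [[ 0.735 -0.129  0.06 ]]
12 [273.3 252.7] [[ 0.626 -0.052  0.06 ]]
```

Emit:
step_arm:
  series:
    - {"offset": [4.24,0.87,0.2],"rotation": [0,0,0]}
    - {"offset": [4.24,0.87,0.2],"rotation": [0,0,0]}
    - {"offset": [4.24,0.87,0.2],"rotation": [0,0,0]}
    - {"offset": [0,0,0],"rotation": [0,0,9.2]}
    - {"offset": [0,0,0],"rotation": [0,0,9.2]}
    - {"offset": [0,0,0],"rotation": [0,0,9.2]}
    - {"offset": [0,0,0],"rotation": [0,0,9.2]}
    - {"offset": [0,0,0],"rotation": [0,0,9.2]}
    - {"offset": [0,0,0],"rotation": [0,0,0]}
    - {"offset": [0,0,0],"rotation": [0,0,0]}

```text
time_s: 6.6
position: [0.603, -0.168, 0.1161]
tcp_rot: [-2.995, -0.948, 0.001]
ft_force: [0.0, -0.0, -0.7]
opening: -0.0004
grip_force: 0.0
```

```bash
python3 -c "
from h import *
to(.605,-.169,.05,35)"
```

```text
t 6.6 pos [ 0.603  -0.168   0.1161] yaw 35.1 q6 0.64 F [ 0.  -0.  -0.7] | total off cm [0.1  0.2  6.61] rotz 0.1 tilt [-0.  0. -1.]
```

Emit:
step_arm:
  series:
    - {"offset": [0.1,0.2,1],"rotation": [0,0,0]}
    - {"offset": [0,0,1.2],"rotation": [0,0,0]}
    - {"offset": [0,0,1.2],"rotation": [0,0,0]}
    - {"offset": [0,0,1.2],"rotation": [0,0,0]}
    - {"offset": [0,0,1],"rotation": [0,0,0]}
    - {"offset": [0,0,1],"rotation": [0,0,0]}
    - {"offset": [0,0,0],"rotation": [0,0,0]}
    - {"offset": [0.68,-0.03,0],"rotation": [0,0,-5]}
    - {"offset": [0.68,-0.03,0],"rotation": [0,0,-5]}
    - {"offset": [0.68,-0.03,0],"rotation": [0,0,-5]}

```text
time_s: 7.85
position: [0.6207, -0.1555, 0.0508]
tcp_rot: [2.846, 1.329, 0.001]
ft_force: [-1.0, -2.0, 0.0]
opening: 0.0
grip_force: 0.9
```

```bash
cat >> h.py <<'E'
C=np.array([.560,-.105])
def pol():
    s,R,w=now(); d=s['position'][:2]-C; print('t',s['time_s'],'pos',s['position'].round(4),'r',np.hypot(*d).round(4),'ang',(np.degrees(np.arctan2(d[1],d[0]))%360).round(1),'yaw-90',((w-90)%360).round(1),'q6',s['q'][5].round(2),'F',s['ft_force'].round(1))
E
python3 -c "
from h import *
pol()
f=grab('scene');cv2.imwrite('pics/s4.png',cv2.resize(f['image'][170:330,230:430,::-1],(750,600),interpolation=cv2.INTER_CUBIC))"
```

```text
t 7.85 pos [ 0.6207 -0.1555  0.0508] r 0.0789 ang 320.2 yaw-90 320.1 q6 0.4 F [-1. -2.  0.]
```

View pics/s4.png

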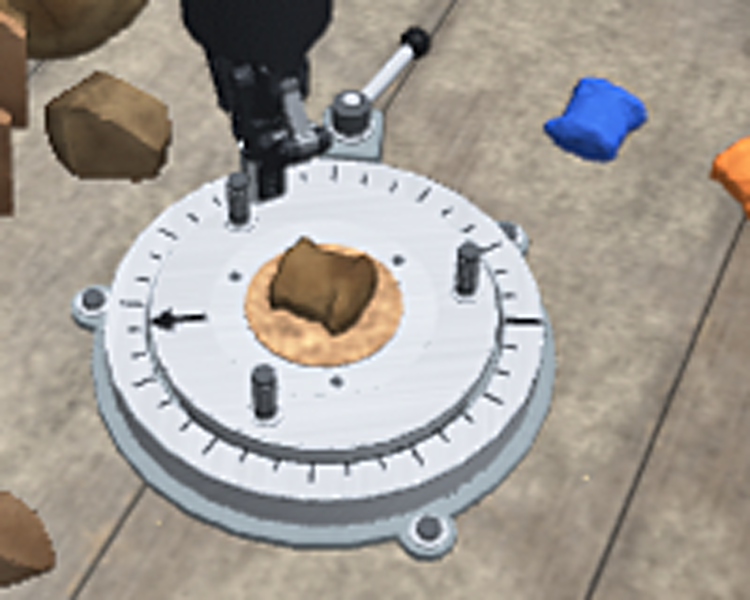

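The dial is released and turns with about 2 N, and the lever stays out. I continue along the arc.

Emit:
step_arm:
  series:
    - {"offset": [0.68,-0.03,0],"rotation": [0,0,-5]}
    - {"offset": [0.68,-0.03,0],"rotation": [0,0,-5]}
    - {"offset": [0.68,-0.03,0],"rotation": [0,0,-5]}
    - {"offset": [0.68,-0.03,0],"rotation": [0,0,-5]}
    - {"offset": [0.68,-0.03,0],"rotation": [0,0,-5]}
    - {"offset": [0.68,-0.03,0],"rotation": [0,0,-5]}
    - {"offset": [0.68,-0.03,0],"rotation": [0,0,-5]}
    - {"offset": [0.68,-0.03,0],"rotation": [0,0,-5]}
    - {"offset": [0.68,-0.03,0],"rotation": [0,0,-5]}
    - {"offset": [0.68,-0.03,0],"rotation": [0,0,-5]}

```text
time_s: 9.15
position: [0.6379, -0.0918, 0.0508]
tcp_rot: [2.019, 2.405, 0.001]
ft_force: [1.3, -0.6, -1.5]
opening: -0.0001
grip_force: 0.9
```

```bash
python3 -c "
from h import *
pol()"
```

```text
t 9.15 pos [ 0.6379 -0.0918  0.0508] r 0.079 ang 9.6 yaw-90 10.0 q6 -0.36 F [ 1.3 -0.6 -1.5]
```

Emit:
step_arm:
  series:
    - {"offset": [0.68,-0.03,0],"rotation": [0,0,-5]}
    - {"offset": [0.68,-0.03,0],"rotation": [0,0,-5]}
    - {"offset": [0.68,-0.03,0],"rotation": [0,0,-5]}
    - {"offset": [0.68,-0.03,0],"rotation": [0,0,-5]}
    - {"offset": [0.68,-0.03,0],"rotation": [0,0,-5]}
    - {"offset": [0.68,-0.03,0],"rotation": [0,0,-5]}
    - {"offset": [0.68,-0.03,0],"rotation": [0,0,-5]}
    - {"offset": [0.68,-0.03,0],"rotation": [0,0,-5]}
    - {"offset": [0.68,-0.03,0],"rotation": [0,0,-5]}
    - {"offset": [0.68,-0.03,0],"rotation": [0,0,-5]}

```text
time_s: 10.4
position: [0.6002, -0.0377, 0.0508]
tcp_rot: [0.813, 3.033, 0.0]
ft_force: [1.9, -0.2, -1.3]
opening: 0.0001
grip_force: 0.9
```

```bash
python3 -c "
from h import *
pol()"
```

```text
t 10.4 pos [ 0.6002 -0.0377  0.0508] r 0.0784 ang 59.2 yaw-90 60.0 q6 -1.16 F [ 1.9 -0.2 -1.3]
```

Emit:
step_arm:
  series:
    - {"offset": [0.68,-0.03,0],"rotation": [0,0,-5]}
    - {"offset": [0.68,-0.03,0],"rotation": [0,0,-5]}
    - {"offset": [0.68,-0.03,0],"rotation": [0,0,-5]}
    - {"offset": [0.68,-0.03,0],"rotation": [0,0,-5]}
    - {"offset": [0.68,-0.03,0],"rotation": [0,0,-5]}
    - {"offset": [0.68,-0.03,0],"rotation": [0,0,-5]}
    - {"offset": [0.68,-0.03,0],"rotation": [0,0,-5]}
    - {"offset": [0.68,-0.03,0],"rotation": [0,0,-5]}
    - {"offset": [0.68,-0.03,0],"rotation": [0,0,-5]}
    - {"offset": [0.68,-0.03,0],"rotation": [0,0,-5]}

```text
time_s: 11.65
position: [0.5344, -0.0319, 0.0508]
tcp_rot: [-0.545, 3.093, -0.0]
ft_force: [2.1, 0.7, 0.3]
opening: 0.0005
grip_force: 0.9
```

```bash
python3 -c "
from h import *
pol()
f=grab('scene');save(f,'s5full.png');cv2.imwrite('pics/s5.png',cv2.resize(f['image'][170:330,230:430,::-1],(750,600),interpolation=cv2.INTER_CUBIC))"
```

```text
t 11.65 pos [ 0.5344 -0.0319  0.0508] r 0.0775 ang 109.3 yaw-90 110.0 q6 -2.04 F [2.1 0.7 0.3]
```

View pics/s5.png

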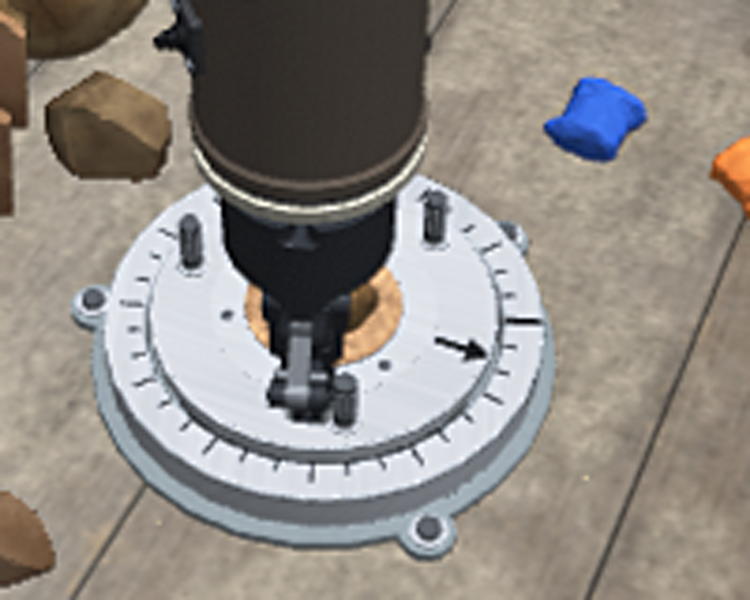

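```bash
cat >> h.py <<'E'
def angs(n='scene',thr=110):
    f=grab(n); g=cv2.cvtColor(f['image'],cv2.COLOR_RGB2GRAY)
    v,u=np.mgrid[0:480,0:640]; uv=np.c_[u.ravel(),v.ravel()]
    out={}
    for k,z,r0,r1 in(('arrow',.04,.068,.0895),('line',.034,.099,.112)):
        W=onplane(f,uv,z)[:,:2]-C; r=np.hypot(*W.T); a=np.degrees(np.arctan2(W[:,1],W[:,0]))%360
        m=(r>r0)&(r<r1)&(a>170)&(a<240); w=np.clip(thr-g.ravel().astype(float),0,None)*m
        if k=='line': m2=np.abs(a-203)<4
        else:
            pk=a[np.argmax(w)] if 0 else None; m2=np.ones_like(m)
            # keep the largest dark blob only
            n_,l,st,_=cv2.connectedComponentsWithStats((w>0).reshape(480,640).astype(np.uint8),connectivity=8)
            bi=[i for i in range(1,n_) if abs(np.average(r[(l==i).ravel()])-.081)<.008]; b=max(bi,key=lambda i:st[i,4]); m2=(l==b).ravel()
        w=w*m2; P=(W*w[:,None]).sum(0)/w.sum(); out[k]=np.degrees(np.arctan2(P[1],P[0]))%360
        print(n,k,'ang',out[k].round(2),'r',np.hypot(*P).round(4),'npx',int((w>0).sum()))
    print('turn still needed',(out['line']-out['arrow']).round(2))
E
python3 -c "
from h import *
angs();angs('top',130)"
```

```text
scene arrow ang 184.41 r 0.0802 npx 28
scene line ang 202.45 r 0.1054 npx 7
turn still needed 18.04
top arrow ang 170.69 r 0.0791 npx 11
top line ang nan r nan npx 0
turn still needed nanh.py:40: RuntimeWarning: invalid value encountered in divide
  w=w*m2; P=(W*w[:,None]).sum(0)/w.sum(); out[k]=np.degrees(np.arctan2(P[1],P[0]))%360
```

Emit:
step_arm:
  series:
    - {"offset": [0.54,-0.02,0],"rotation": [0,0,-4]}
    - {"offset": [0.54,-0.02,0],"rotation": [0,0,-4]}
    - {"offset": [0.54,-0.02,0],"rotation": [0,0,-4]}
    - {"offset": [0.41,-0.01,0],"rotation": [0,0,-3]}
    - {"offset": [0.14,0,0],"rotation": [0,0,-1]}
    - {"offset": [0,0,0],"rotation": [0,0,0]}
    - {"offset": [0,0,0],"rotation": [0,0,0]}
    - {"offset": [0,0,0],"rotation": [0,0,0]}
    - {"offset": [0,0,0],"rotation": [0,0,0]}
    - {"offset": [0,0,0],"rotation": [0,0,0]}

```text
time_s: 13.05
position: [0.5149, -0.042, 0.0503]
tcp_rot: [-0.968, 2.989, -0.0]
ft_force: [2.2, -0.3, 1.6]
opening: -0.0003
grip_force: 0.9
```

```bash
python3 -c "
from h import *
pol();angs();angs()"
```

```text
t 13.05 pos [ 0.5149 -0.042   0.0503] r 0.0775 ang 125.6 yaw-90 125.9 q6 -2.34 F [ 2.2 -0.3  1.6]
scene arrow ang 200.03 r 0.0804 npx 29
scene line ang 202.45 r 0.1054 npx 7
turn still needed 2.42
scene arrow ang 200.09 r 0.0804 npx 29
scene line ang 202.45 r 0.1054 npx 7
turn still needed 2.36
```

```bash
python3 -c "
from h import *
for t in(90,110,130,150,170): angs('scene',t)
f=grab('scene');cv2.imwrite('pics/s6.png',cv2.resize(f['image'][220:290,315:385,::-1],(600,600),interpolation=cv2.INTER_CUBIC))"
```

```text
scene arrow ang 200.18 r 0.0803 npx 25
scene line ang 202.46 r 0.1054 npx 6
turn still needed 2.28
scene arrow ang 200.12 r 0.0801 npx 29
scene line ang 202.45 r 0.1054 npx 7
turn still needed 2.33
scene arrow ang 200.1 r 0.08 npx 30
scene line ang 202.28 r 0.1054 npx 12
turn still needed 2.17
scene arrow ang 200.09 r 0.0799 npx 31
scene line ang 202.17 r 0.1054 npx 12
turn still needed 2.07
scene arrow ang 200.08 r 0.0798 npx 37
scene line ang 202.1 r 0.1054 npx 12
turn still needed 2.02
```

View pics/s6.png

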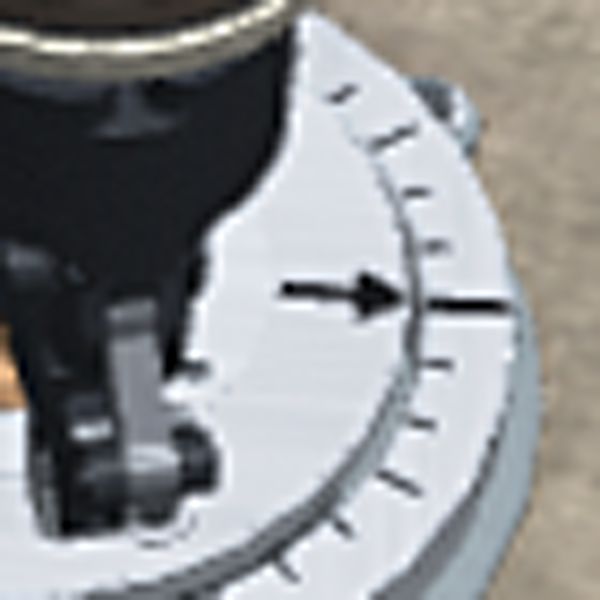

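The arrow tip is at crop (400,298) and the broad line runs from (430,302) to (510,308), so they nearly line up. With the two heights taken into account about 2.2° remains. I push that, then back off and lift.

Emit:
step_arm:
  series:
    - {"offset": [0.15,0,0],"rotation": [0,0,-1.1]}
    - {"offset": [0.15,0,0],"rotation": [0,0,-1.1]}
    - {"offset": [0,0,0],"rotation": [0,0,0]}
    - {"offset": [0,0,0],"rotation": [0,0,0]}
    - {"offset": [-1.0,0,0],"rotation": [0,0,0]}
    - {"offset": [0,0,-2],"rotation": [0,0,0]}
    - {"offset": [0,0,-3],"rotation": [0,0,0]}
    - {"offset": [0,0,-4],"rotation": [0,0,0]}
    - {"offset": [0,0,-4],"rotation": [0,0,0]}
    - {"offset": [0,0,0],"rotation": [0,0,0]}

```text
time_s: 14.7
position: [0.5224, -0.0374, 0.1831]
tcp_rot: [-1.024, 2.965, -0.003]
ft_force: [0.7, -0.8, 0.9]
opening: 0.0001
grip_force: 0.0
```

```bash
python3 -c "
from h import *
pol()
for t in(90,110,130,150,170): angs('scene',t)
to(.60,-.36,.17,100)"
```

```text
t 14.7 pos [ 0.5224 -0.0374  0.1831] r 0.0773 ang 119.1 yaw-90 128.1 q6 -2.37 F [ 0.7 -0.8  0.9]
scene arrow ang 202.71 r 0.0803 npx 29
scene line ang 202.46 r 0.1054 npx 6
turn still needed -0.25
scene arrow ang 202.6 r 0.08 npx 29
scene line ang 202.39 r 0.1054 npx 12
turn still needed -0.21
scene arrow ang 202.51 r 0.0798 npx 32
scene line ang 202.23 r 0.1054 npx 12
turn still needed -0.29
scene arrow ang 202.48 r 0.0798 npx 36
scene line ang 202.13 r 0.1054 npx 12
turn still needed -0.35
scene arrow ang 202.46 r 0.0798 npx 38
scene line ang 202.07 r 0.1054 npx 12
turn still needed -0.39
t 14.95 pos [ 0.5196 -0.0374  0.1792] yaw -141.9 q6 -2.37 F [-0.1  0.2  0.3] | total off cm [ 13.59 -30.35   0.9 ] rotz -241.9 tilt [-0.002  0.    -1.   ]
```

Emit:
step_arm:
  series:
    - {"offset": [1.3,-4.64,0],"rotation": [0,0,0]}
    - {"offset": [1.3,-4.64,0],"rotation": [0,0,0]}
    - {"offset": [1.3,-4.64,0],"rotation": [0,0,0]}
    - {"offset": [1.3,-4.64,0.5],"rotation": [0,0,0]}
    - {"offset": [1.3,-4.64,0.5],"rotation": [0,0,0]}
    - {"offset": [1.3,-4.64,0.5],"rotation": [0,0,0]}
    - {"offset": [0,0,0],"rotation": [0,0,10]}
    - {"offset": [0,0,0],"rotation": [0,0,10]}
    - {"offset": [0,0,0],"rotation": [0,0,10]}
    - {"offset": [0,0,0],"rotation": [0,0,10]}

```text
time_s: 16.2
position: [0.6301, -0.3045, 0.1637]
tcp_rot: [-0.061, -3.139, -0.002]
ft_force: [0.5, -0.4, -0.0]
opening: -0.0001
grip_force: 0.0
```

Emit:
step_arm:
  series:
    - {"offset": [0,0,0],"rotation": [0,0,10]}
    - {"offset": [0,0,0],"rotation": [0,0,10]}
    - {"offset": [0,0,0],"rotation": [0,0,10]}
    - {"offset": [0,0,0],"rotation": [0,0,10]}
    - {"offset": [0,0,0],"rotation": [0,0,10]}
    - {"offset": [0,0,0],"rotation": [0,0,10]}
    - {"offset": [0,0,0],"rotation": [0,0,10]}
    - {"offset": [0,0,0],"rotation": [0,0,10]}
    - {"offset": [0,0,0],"rotation": [0,0,10]}
    - {"offset": [0,0,0],"rotation": [0,0,10]}

```text
time_s: 17.45
position: [0.6302, -0.3045, 0.1637]
tcp_rot: [-2.444, -1.971, 0.001]
ft_force: [0.5, -0.5, -0.8]
opening: 0.0004
grip_force: 0.0
```

```bash
python3 -c "
from h import *
to(.628,-.304,.047,78)
angs('scene',130);angs('top',150);angs('top',170)
f=grab('top');cv2.imwrite('pics/t7.png',cv2.resize(f['image'][170:310,255:415,::-1],(686,600),interpolation=cv2.INTER_CUBIC))"
```

```text
t 17.45 pos [ 0.6302 -0.3045  0.1637] yaw 77.8 q6 -0.28 F [ 0.5 -0.5 -0.8] | total off cm [-1.000e-02 -2.000e-01  1.167e+01] rotz -0.2 tilt [-0.002  0.001 -1.   ]
scene arrow ang 202.52 r 0.0798 npx 32
scene line ang 202.25 r 0.1054 npx 12
turn still needed -0.28
top arrow ang 201.42 r 0.0824 npx 12
top line ang nan r nan npx 0
turn still needed nan
top arrow ang 201.48 r 0.0818 npx 28
top line ang 201.46 r 0.104 npx 9
turn still needed -0.02h.py:40: RuntimeWarning: invalid value encountered in divide
  w=w*m2; P=(W*w[:,None]).sum(0)/w.sum(); out[k]=np.degrees(np.arctan2(P[1],P[0]))%360
```

View pics/t7.png

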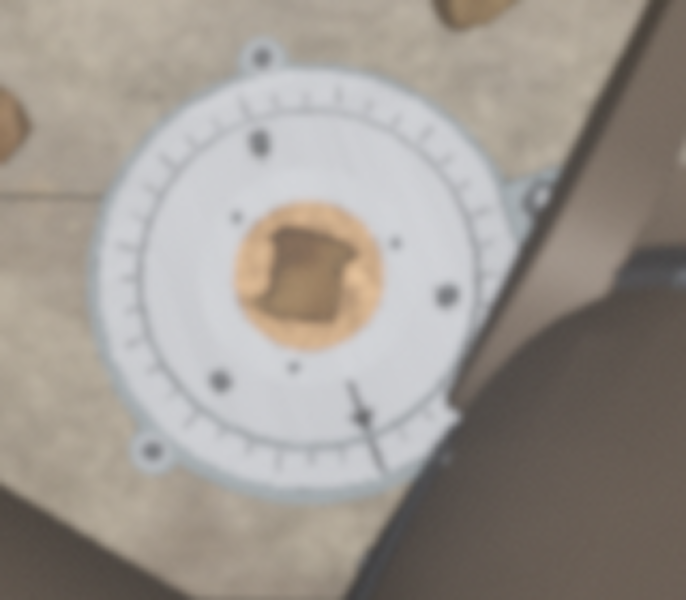

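Both views agree: the arrow at (362,415) runs straight into the broad line ending at (383,468), and scene and top give -0.3° and 0.0°. The vertebra sits on the pad as before. Next I lower outside the ball and push the lever in.

Emit:
step_arm:
  series:
    - {"offset": [0,0,1.5],"rotation": [0,0,0]}
    - {"offset": [0,0,1.5],"rotation": [0,0,0]}
    - {"offset": [0,0,1.5],"rotation": [0,0,0]}
    - {"offset": [0,0,1.5],"rotation": [0,0,0]}
    - {"offset": [0,0,1.5],"rotation": [0,0,0]}
    - {"offset": [0,0,1.5],"rotation": [0,0,0]}
    - {"offset": [0,0,1.5],"rotation": [0,0,0]}
    - {"offset": [0,0,1.2],"rotation": [0,0,0]}
    - {"offset": [0,-0.5,0],"rotation": [0,0,0]}
    - {"offset": [0,-0.5,0],"rotation": [0,0,0]}

```text
time_s: 18.9
position: [0.6207, -0.3028, 0.0486]
tcp_rot: [2.439, 1.979, 0.0]
ft_force: [-0.5, -0.1, 0.2]
opening: -0.0001
grip_force: 0.0
```

Emit:
step_arm:
  series:
    - {"offset": [0,-0.4,0],"rotation": [0,0,0]}
    - {"offset": [-0.22,-0.68,0],"rotation": [0,0,6]}
    - {"offset": [-0.22,-0.68,0],"rotation": [0,0,6]}
    - {"offset": [-0.22,-0.68,0],"rotation": [0,0,6]}
    - {"offset": [-0.22,-0.68,0],"rotation": [0,0,6]}
    - {"offset": [-0.22,-0.68,0],"rotation": [0,0,6]}
    - {"offset": [-0.22,-0.68,0],"rotation": [0,0,6]}
    - {"offset": [-0.22,-0.68,0],"rotation": [0,0,6]}
    - {"offset": [0,0,0],"rotation": [0,0,0]}
    - {"offset": [0,0,0],"rotation": [0,0,0]}

```text
time_s: 20.15
position: [0.5695, -0.2924, 0.0491]
tcp_rot: [2.986, 0.973, 0.002]
ft_force: [-0.6, -4.5, 2.0]
opening: -0.0001
grip_force: 1.8
```

```bash
python3 -c "
from h import *
s,R,w=now();pv=np.array([.603,-.2325,s['position'][2]])
print(s['time_s'],s['position'],w,s['ft_force'].round(1),'pivot in tool cm',(R.T@(pv-s['position'])*100).round(2))
angs('scene',130)"
```

```text
20.15 [ 0.56953062 -0.29239032  0.04908759] 36.11042153311593 [-0.6 -4.5  2. ] pivot in tool cm [ 6.23 -2.87 -0.  ]
scene arrow ang 202.56 r 0.0799 npx 31
scene line ang 202.3 r 0.1054 npx 12
turn still needed -0.26
```

Emit:
step_arm:
  series:
    - {"offset": [-0.22,-0.68,0],"rotation": [0,0,6]}
    - {"offset": [-0.22,-0.68,0],"rotation": [0,0,6]}
    - {"offset": [-0.15,-0.45,0],"rotation": [0,0,4]}
    - {"offset": [0,-0.2,0],"rotation": [0,0,0]}
    - {"offset": [0,0,0],"rotation": [0,0,0]}
    - {"offset": [0,0,0],"rotation": [0,0,0]}
    - {"offset": [0,0,0],"rotation": [0,0,0]}
    - {"offset": [0,0,0],"rotation": [0,0,0]}
    - {"offset": [0,0,0],"rotation": [0,0,0]}
    - {"offset": [0,0,0],"rotation": [0,0,0]}

```text
time_s: 21.45
position: [0.5544, -0.2781, 0.0487]
tcp_rot: [3.092, 0.549, 0.001]
ft_force: [-0.1, -8.1, 1.6]
opening: 0.0001
grip_force: 3.3
```

```bash
python3 -c "
from h import *
s,R,w=now();pv=np.array([.603,-.2325,s['position'][2]])
print(s['time_s'],s['position'],w,s['ft_force'].round(1),'pivot in tool cm',(R.T@(pv-s['position'])*100).round(2))
angs('scene',130)
f=grab('scene');cv2.imwrite('pics/s8.png',cv2.resize(f['image'][180:300,280:400,::-1],(600,600),interpolation=cv2.INTER_CUBIC))
b=cv2.inRange(f['image'],(0,0,0),(45,45,45));n,l,st,c=cv2.connectedComponentsWithStats(b)
for i in range(1,n):
  if 8<st[i,4]<400 and 320<c[i][0]<420 and 170<c[i][1]<240: print(st[i],c[i].round(1),onplane(f,[c[i]],.06).round(3))
"
```

```text
21.45 [ 0.55443477 -0.27812862  0.0487112 ] 20.130064953328212 [-0.1 -8.1  1.6] pivot in tool cm [ 6.13 -2.61 -0.  ]
scene arrow ang 202.55 r 0.0799 npx 31
scene line ang 202.29 r 0.1054 npx 12
turn still needed -0.26
[348 181  12  21 123] [352.8 190.4] [[ 0.554 -0.279  0.06 ]]
```

Emit:
step_arm:
  series:
    - {"offset": [-0.1,-0.34,0],"rotation": [0,0,3]}
    - {"offset": [-0.06,-0.3,0],"rotation": [0,0,2]}
    - {"offset": [0,-0.15,0],"rotation": [0,0,0]}
    - {"offset": [0,0,0],"rotation": [0,0,0]}
    - {"offset": [0,0,0],"rotation": [0,0,0]}
    - {"offset": [0,0,0],"rotation": [0,0,0]}
    - {"offset": [0,0,0],"rotation": [0,0,0]}
    - {"offset": [0,0,0],"rotation": [0,0,0]}
    - {"offset": [0,0,0],"rotation": [0,0,0]}
    - {"offset": [0,0,0],"rotation": [0,0,0]}

```text
time_s: 22.8
position: [0.5501, -0.2712, 0.0486]
tcp_rot: [3.113, 0.414, 0.0]
ft_force: [-4.1, -10.4, 2.2]
opening: -0.0
grip_force: 4.3
```

```bash
python3 -c "
from h import *
s,R,w=now();p=s['position'][:2]; d=-R[:2,1]; b=p+.0213*d-[.603,-.2325]
print(p,w,s['ft_force'].round(1),'ball est',b+[.603,-.2325],np.hypot(*b),'lever dir',np.degrees(np.arctan2(b[1],b[0]))%360)
angs('scene',130)"
```

```text
[ 0.55007094 -0.27124914] 15.136273543499334 [ -4.1 -10.4   2.2] ball est [ 0.54450918 -0.2506881 ] 0.06125343163723645 lever dir 197.27341984415247
scene arrow ang 202.55 r 0.0799 npx 32
scene line ang 202.29 r 0.1054 npx 12
turn still needed -0.26
```

Emit:
step_arm:
  series:
    - {"offset": [0,-0.1,0],"rotation": [0,0,0]}
    - {"offset": [0,-0.1,0],"rotation": [0,0,0]}
    - {"offset": [0,0,0],"rotation": [0,0,0]}
    - {"offset": [0,0,0],"rotation": [0,0,0]}
    - {"offset": [0,0.5,0],"rotation": [0,0,0]}
    - {"offset": [0,1.2,0],"rotation": [0,0,0]}
    - {"offset": [0,0,0],"rotation": [0,0,0]}
    - {"offset": [0,0,-3],"rotation": [0,0,0]}
    - {"offset": [0,0,-5],"rotation": [0,0,0]}
    - {"offset": [0,0,-5],"rotation": [0,0,0]}

```text
time_s: 24.1
position: [0.5537, -0.2846, 0.1794]
tcp_rot: [-3.114, -0.413, 0.001]
ft_force: [0.9, -0.4, 0.2]
opening: -0.0001
grip_force: 0.0
```

Emit:
step_arm:
  series:
    - {"offset": [0,4,0],"rotation": [0,0,0]}
    - {"offset": [0,4,0],"rotation": [0,0,0]}
    - {"offset": [0,4,0],"rotation": [0,0,0]}
    - {"offset": [0,4,0],"rotation": [0,0,0]}
    - {"offset": [0,4,0],"rotation": [0,0,0]}
    - {"offset": [0,0,0],"rotation": [0,0,0]}
    - {"offset": [0,0,0],"rotation": [0,0,0]}
    - {"offset": [0,0,0],"rotation": [0,0,0]}
    - {"offset": [0,0,0],"rotation": [0,0,0]}
    - {"offset": [0,0,0],"rotation": [0,0,0]}

```text
time_s: 25.35
position: [0.6063, -0.4776, 0.1786]
tcp_rot: [3.114, 0.414, 0.0]
ft_force: [0.9, 0.5, -0.5]
opening: -0.0003
grip_force: 0.0
```

```bash
python3 -c "
from h import *
print(ctrl.sense()['position'])
angs('scene',110);angs('scene',150);angs('top',170)
f=grab('scene');cv2.imwrite('pics/s9.png',cv2.resize(f['image'][170:330,230:430,::-1],(750,600),interpolation=cv2.INTER_CUBIC))
for im in (f['image'],cv2.imread('pics/scene0.png')[:,:,::-1]):
  b=cv2.inRange(np.ascontiguousarray(im),(0,0,0),(45,45,45));n,l,st,c=cv2.connectedComponentsWithStats(b)
  for i in range(1,n):
    if 8<st[i,4]<400 and 330<c[i][0]<420 and 170<c[i][1]<230:
      p=onplane(f,[c[i]],.06)[0]; print(st[i,4],c[i].round(1),p.round(4),np.degrees(np.arctan2(p[1]+.2325,p[0]-.603))%360)
"
```

```text
[ 0.60633793 -0.47759469  0.17858773]
scene arrow ang 202.62 r 0.0801 npx 29
scene line ang 202.45 r 0.1054 npx 7
turn still needed -0.17
scene arrow ang 202.49 r 0.0798 npx 33
scene line ang 202.17 r 0.1054 npx 12
turn still needed -0.32
top arrow ang 206.47 r 0.0744 npx 377
top line ang 203.0 r 0.1056 npx 34
turn still needed -3.47
43 [352.8 200.7] [ 0.5416 -0.2494  0.06  ] 195.3756324324156
44 [352.9 200.2] [ 0.5419 -0.2507  0.06  ] 196.63010110211937
```

View pics/s9.png

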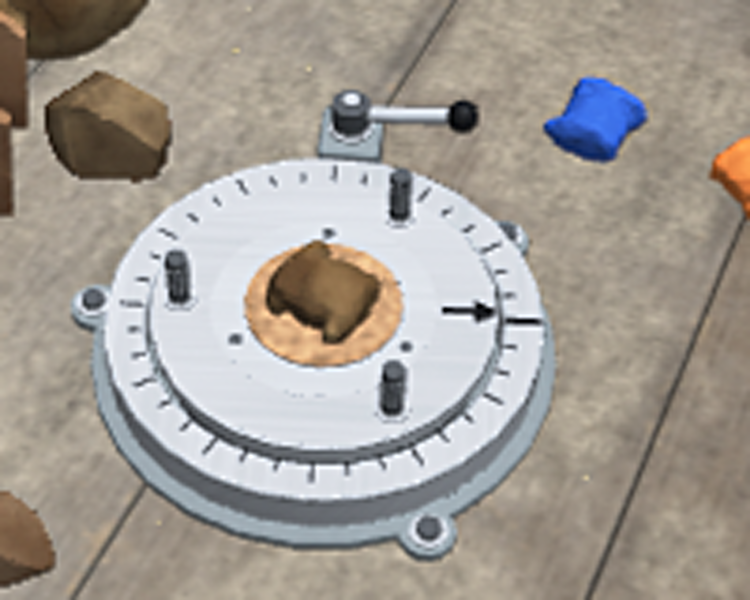

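The final picture shows the lever back at or slightly past its starting angle (ball at (463,116)). The arrow tip at (495,313) meets the broad line within about 0.3°, and the arm is clear.

```bash
python3 -c "
from h import *
print(ctrl.hand_in())"
```

```text
the job is handed in; nothing more can be done
None
```

The job is handed in at about 25.6 s of the 67 s allowed: the dial arrow lines up with the broad line to within about 0.3° by the scene camera, the lever is swung fully back in to clamp it, and neither the vertebra nor the things round the stage were touched.

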